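Get the flux tin out from behind the bottles

ROBOT

A 7-joint arm with a two-finger parallel gripper is mounted at the origin on a cart in front of the work surface, level with it; the furniture and walls round the work are solid. World frame = base frame: x ahead of the robot, y to its left, z up, the work surface at z = 0. Lengths are in m, angles in rad, forces in N, time in s.
With the tool pointing down it reaches from about 0.35 to 0.9 m from the base axis. Payload 8.1 kg.
Tool frame: the origin (TCP) lies at the very end of the fingers, on their centre line; the grasp point (between the pads) lies 19 mm behind it; z points along the fingers, y is the line along which they close (so a half turn about z gives the same grasp; the last joint's range is limited). The gripper opens to 85 mm and grips with 20 to 120 N. Pads are 22 mm wide; open, the fingers measure 114 mm over their backs; the gripper's body (76 mm by 85 mm) begins 54 mm behind the grasp point. The pads swing forward as they close: fully open they stand 13 mm farther back than shut.
Start: joints at [1.042, 0.434, 0.025, 1.573, -0.012, 1.134, -0.075], TCP at [0.258, -0.569, 0.231] pointing down, gripper open.
Joint ranges: [-2.62, 2.62], [-0.44, 2.09], [-1.27, 1.32], [0.08, 2.57], [-1.32, 4.46], [0.12, 2], [-2.74, 2.74]. Speed limits (rad/s): [2.22, 2.22, 3.01, 3.01, 3.14, 3.14, 3.14].

INTERFACE

Orientations are given as a rotation vector (axis times angle).
In Python, from bench import ctrl, camera, get_calibration, ticket gives the robot as it stands.
- The arm moves only by the tool arm_command, never from a script. Its argument "steps" is a list of rows, each a list of 2 entries, a list of its own where there are three numbers: the shift along the tool's x, y, z in mm, then the turn about the tool's z in degrees. A call has 1 to 12 rows; each row shifts and turns the commanded pose from where the row before left it, along the tool's axes as they then stand; what a row does not reach is not made up. A row lasts 1/12 s, in which the tool goes at most 41.7 mm and 7.16 degrees, less where a joint would pass 70% of its speed; a pose out of reach is approached as far as the arm can. A call with a gripper value outside its range is refused whole. "hand" is the finger opening in mm, from 0 to 85.4, set as the call begins (left out, the last holds). The fingers move at their own pace and stop on an object; "grip_force" is the grip in N (left out, the last holds). Time passes only in rows, so rows that do not move let the fingers close. It gives the time, the measured TCP pose, the force, the opening and the grip force at its end, in the units of the state.
- ctrl.state(): the state, without advancing time (a new reading comes with each control period).
- camera(name): name is "scene" or "side" or "wrist"; returns the picture (384x512x3 uint8, red, green, blue); there is no depth.
- get_calibration(name): a dict with "fov_y" (degrees; the focal length in pixels is half the picture's height over the tangent of half this angle, whatever the lens; pixels are square), "cx", "cy" (the principal point, pixels), "T" (4x4, takes a point from camera to world coordinates). Camera axes: x right, y down, z forward; pixel columns grow to the right and rows downward; lengths in m; the calibration is good to about 2 mm. A picture is of the moment at which its call begins: read the wrist's pose just before it. get_calibration takes no time and is no camera call; for the wrist camera it gives the pose at the moment of the call.
- ticket.sign_off(): hands the job in; it is judged then, once.
The state is a dict: "time_s": time; "joint_positions": joint angles; "dq": joint speeds; "joint_efforts": joint torques, N m; "eef_pos": TCP position; "eef_rot": TCP orientation; "force": force on the tool from outside, world axes, zero at the start; "moment": the same for the moment, N m; "finger_gap": finger opening in m; "gripper_force": force on a finger pad.
Only numpy, scipy, OpenCV 4.12 (cv2) and the standard library are available. Lean on these libraries where they do the work, as an engineer would, in place of code of your own. Each camera call takes 0.05 s, during which the arm holds its last target. There are 200 camera calls.

TASK

The low flux tin on the grey supplies rack is hemmed in by two bottles and a solder reel. Move all three onto the black side mat, then fetch the tin and set it on the middle of the cork coaster, and only then put the two bottles and the reel back on the rack, each centred on the same coloured spot that it stood on at the start. Keep everything upright throughout.

Things in the scene. Friction and masses are not known exactly. Their poses are not given: they have to be found in the camera images.
- alcohol_bottle: tall slim white dropper bottle with a blue cap. 92 mm high; body 34 mm in diameter up to 77 mm, cap 17 mm in diameter above. About 0.08 kg. Round about the vertical. Origin: centre of its underside, z up. Stands upright on the rack at the start.
- flux_bottle: small white squeeze bottle with a white ribbed cap. 62 mm high; body 26 mm in diameter up to 52 mm, cap 13 mm in diameter above. About 0.03 kg. Round about the vertical. Origin: centre of its underside, z up. Stands upright on the rack at the start.
- solder_reel: reel of solder wire standing on end, with a red, white and blue paper on top. 42 mm high; 2 mm flanges of 46 mm diameter at top and bottom, wound core of 36 mm diameter between them (a thin loose wire end at the side is only for looks). About 0.19 kg. Round about the vertical. Origin: centre of its underside, z up. Stands upright on the rack at the start. The origin is on the reel's axis.
- flux_tin: flat round tin, grey with a green label on its lid. 47 mm in diameter (44 mm in its lowest 6 mm), 17 mm high, lid fixed. About 0.05 kg. Round about the vertical. Origin: centre of its underside, z up. Stands upright on the rack at the start.
- supply_rack: low grey fixed rack, 180 (its x) x 200 (its y) mm, flat deck 10 mm above the table; 6 mm thick fence along its +x edge, top at 26 mm. Origin: centre of its underside, z up. Spots flush in the deck, centres in its frame (mm): red (-52, 0), yellow (4, 60), blue (4, -60), each 55 mm wide, hold the bottles and the reel in an order that changes; white (22, 0), 52 mm wide, holds the tin.
- side_mat: flat black rubber mat, fixed, 200 (its x) x 110 (its y) x 3 mm, empty at the start; lies left or right of the rack. Origin: centre of its underside, z up, so its top is at z = 3 mm. Long side along its x.
- coaster: round cork coaster, fixed, 84 mm in diameter, 5 mm thick, empty at the start; lies on the other side of the rack from the mat. Origin: centre of its underside, so its top is at z = 5 mm.
Things that resemble listed ones, but are neither listed nor needed, are in the scene too. There is more than one size of the solder_reel; the job needs the middle-sized.

How it is judged:
By the outcome, as a careful person would: the job done as asked, in the order asked, and still so for the second after the job is handed in, with the robot touching nothing.
It also fails if it takes over 144 s, if anything falls off the work surface, if the arm or the gripper's body presses on something with over 40 N, if the wrist force passes 120 N, or if a joint passes its speed limit or range.

## Working session

There is one attempt and no reset: what is moved stays moved. The work goes in short steps, Python scripts to look and compute and a tool call to move; the robot and the scene stay as the last step left them, time stands still between calls to the robot, and variables do not carry over. Pictures are saved under pics/ and viewed, at most 18 in all, crops included, and the job is handed in when it is done.

Besides the shell and the picture viewer there is one more tool, called after ">>>" as name([rows], argument=value, ...), one row to a line, values as JSON. arm_command: Moves the arm, as the interface text tells. Its arguments: {"type":"object","properties":{"steps":{"type":"array"},"hand":{"type":"number"},"grip_force":{"type":"number"}},"required":["steps"]}

```bash
mkdir -p pics; cat > h.py <<'E'
import numpy as np,cv2
from bench import ctrl,camera,get_calibration,ticket
from scipy.spatial.transform import Rotation as R
def snap(name,fn):
    c=get_calibration(name); im=camera(name); cv2.imwrite('pics/'+fn,im[:,:,::-1]); return im,c
def px2w(c,u,v,z):
    f=192/np.tan(np.radians(c['fov_y'])/2); T=np.array(c['T'])
    d=T[:3,:3]@np.array([(u-c['cx'])/f,(v-c['cy'])/f,1]); o=T[:3,3]
    return o+d*(z-o[2])/d[2]
def w2px(c,p):
    f=192/np.tan(np.radians(c['fov_y'])/2); T=np.array(c['T'])
    q=T[:3,:3].T@(np.array(p)-T[:3,3]); return q[:2]/q[2]*f+[c['cx'],c['cy']]
E
python3 - <<'E'
from h import *
ims=[]
for n in ['scene','side','wrist']:
    im,c=snap(n,n+'0.png'); print(n,c['fov_y'],c['cx'],c['cy'],np.round(c['T'],3).tolist(),[k for k in c])
a=cv2.imread('pics/scene0.png');cv2.imwrite('pics/scene0b.png',cv2.resize(a,(800,600),interpolation=cv2.INTER_CUBIC))
a=cv2.imread('pics/side0.png');b=cv2.imread('pics/wrist0.png')
cv2.imwrite('pics/sw0.png',cv2.resize(np.hstack([a,b]),(800,300)))
s=ctrl.state();print(s['time_s'],s['eef_pos'],s['eef_rot'],R.from_rotvec(s['eef_rot']).as_matrix().round(3).tolist())
E
```

```text
scene 48.466260918051645 255.44582771936842 191.92226526575496 [[-0.705, -0.318, 0.634, -0.193], [-0.709, 0.321, -0.628, 0.698], [-0.003, -0.892, -0.451, 0.553], [0.0, 0.0, 0.0, 1.0]] ['fov_y', 'cx', 'cy', 'T']
side 43.44255487582393 247.40896333505373 189.52077002720748 [[-0.992, -0.077, 0.096, 0.405], [-0.12, 0.435, -0.892, 0.938], [0.027, -0.897, -0.441, 0.524], [0.0, 0.0, 0.0, 1.0]] ['fov_y', 'cx', 'cy', 'T']
wrist 64.02265941297098 252.25980357062593 192.6434816354858 [[0.413, -0.872, -0.265, 0.326], [-0.911, -0.395, -0.12, -0.538], [-0.0, 0.291, -0.957, 0.375], [0.0, 0.0, 0.0, 1.0]] ['fov_y', 'cx', 'cy', 'T']
0.15 [ 0.25797369 -0.5688463   0.23070645] [-3.06953010e+00 -6.63515561e-01  5.50951603e-04] [[0.911, 0.413, -0.001], [0.413, -0.911, 0.001], [-0.0, -0.001, -1.0]]
```

View pics/scene0b.png

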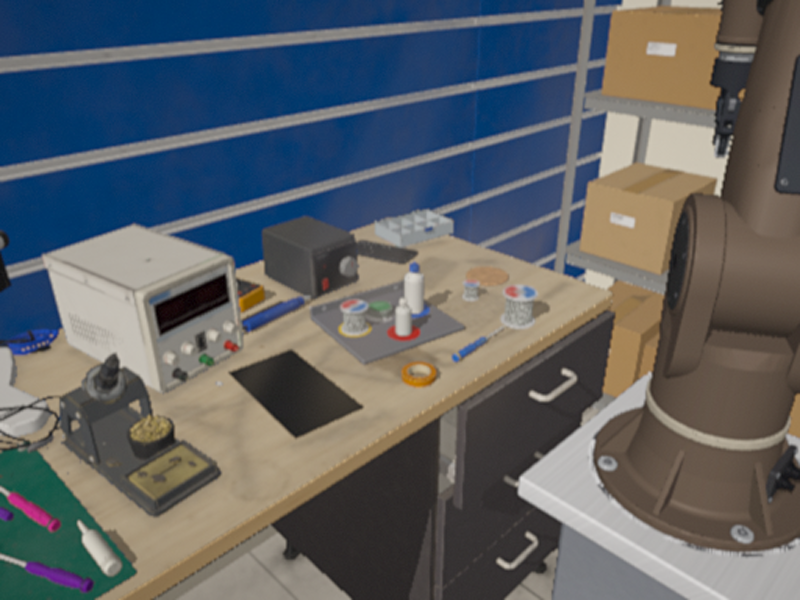

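View pics/sw0.png

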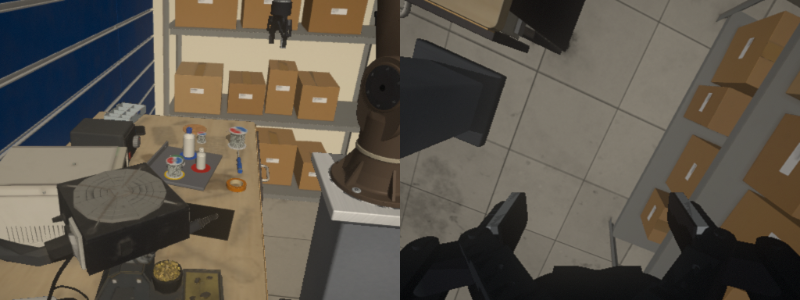

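Scene view (800×600): the reels are at (354,318) on the rack's yellow spot, a big one at (518,305), and a small one at (470,290). The alcohol bottle (415,290) is on blue, the flux bottle (403,320) on red, the tin at (380,310), the mat at (296,392) and the coaster at (487,275). The reel on the rack fits the description. I'll check it in an enlarged crop.

```bash
python3 - <<'E'
from h import *
a=cv2.imread('pics/scene0.png')[160:290,140:340]
cv2.imwrite('pics/crop0.png',cv2.resize(a,(800,520),interpolation=cv2.INTER_CUBIC))
c=get_calibration('scene')
for n,(u,v),z in [('rackL',(311,314),.01),('rackfront',(370,358),.01),('rackR',(465,325),.01),('mat1',(232,372),.003),('mat2',(296,434),.003),('mat3',(361,404),.003),('mat4',(293,351),.003),('coast',(487,275),.005)]:
    print(n,px2w(c,u/1.5625,v/1.5625,z).round(3))
E
```

```text
rackL [0.64  0.088 0.01 ]
rackfront [0.461 0.113 0.01 ]
rackR [ 0.425 -0.07   0.01 ]
mat1 [0.588 0.28  0.003]
mat2 [0.4   0.302 0.003]
mat3 [0.389 0.197 0.003]
mat4 [0.572 0.178 0.003]
coast [ 0.531 -0.263  0.005]
```

View pics/crop0.png

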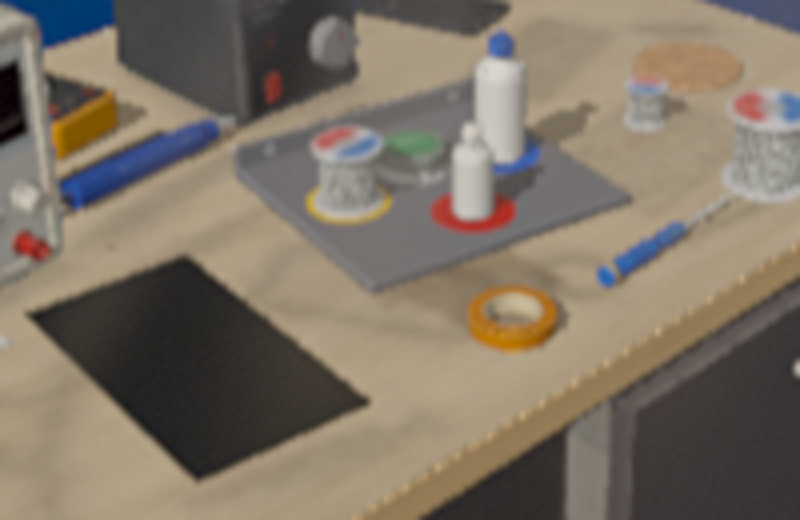

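The crop confirms it: the mid-size reel is on yellow, flux bottle on red, alcohol bottle on blue and tin on white. I'll move above the rack.

>>> arm_command([
  [[29, -25, -3], 0],
  [[29, -25, -3], 0],
  [[29, -25, -3], 0],
  [[29, -25, -3], 0],
  [[29, -25, -3], 0],
  [[29, -25, -3], 0],
  [[29, -25, -3], 0],
  [[29, -25, -3], 0],
  [[29, -25, -3], 0],
  [[29, -25, -3], 0],
  [[29, -25, -3], 0],
  [[29, -25, -3], 0],
], hand=85, grip_force=40)

```text
time_s: 1.15
eef_pos: [0.4514, -0.1504, 0.2675]
eef_rot: [3.071, 0.663, -0.0]
force: [1.0, -0.0, 0.2]
finger_gap: 0.0846
gripper_force: 0.0
```

>>> arm_command([
  [[30, -28, -4], 0],
  [[30, -28, -4], 0],
  [[30, -28, -4], 0],
  [[30, -28, -4], 0],
  [[0, 0, 0], 6],
  [[0, 0, 0], 6],
  [[0, 0, 0], 6],
  [[0, 0, 0], 6],
  [[0, 0, 0], 6],
  [[0, 0, 0], 5.4],
  [[0, 0, 0], 0],
  [[0, 0, 0], 0],
])

```text
time_s: 2.15
eef_pos: [0.5141, -0.0007, 0.2832]
eef_rot: [3.127, -0.296, -0.0]
force: [-0.6, -0.0, -0.9]
finger_gap: 0.0851
gripper_force: 0.0
```

```bash
cat >> h.py <<'E'
def go(x,y,z,yaw=None):
    "shift in tool mm to reach world xyz; turn deg to reach yaw of tool x (about down z)"
    s=ctrl.state(); M=R.from_rotvec(s['eef_rot']).as_matrix()
    d=M.T@(np.array([x,y,z])-s['eef_pos'])*1000
    w=np.degrees(np.arctan2(M[1,0],M[0,0]))
    print('pos',np.round(s['eef_pos'],4),'yaw',w.round(2),'shift',d.round(1),'turn',None if yaw is None else round(w-yaw,2),'t',round(s['time_s'],2),'tilt',M[:,2].round(3),'gap',round(s['finger_gap'],4))
def bigsnap(fn):
    im,c=snap('wrist',fn); cv2.imwrite('pics/'+fn,cv2.resize(im[:,:,::-1],(800,600),interpolation=cv2.INTER_CUBIC)); return c
E
python3 - <<'E'
from h import *
go(.52,0,.28,-11)
c=bigsnap('w1.png'); import pickle; pickle.dump(c,open('w1.pkl','wb'))
E
```

```text
pos [ 0.5141 -0.0007  0.2832] yaw -10.83 shift [ 5.7 -1.8  3.2] turn 0.17 t 2.15 tilt [-0. -0. -1.] gap 0.0851
```

View pics/w1.png

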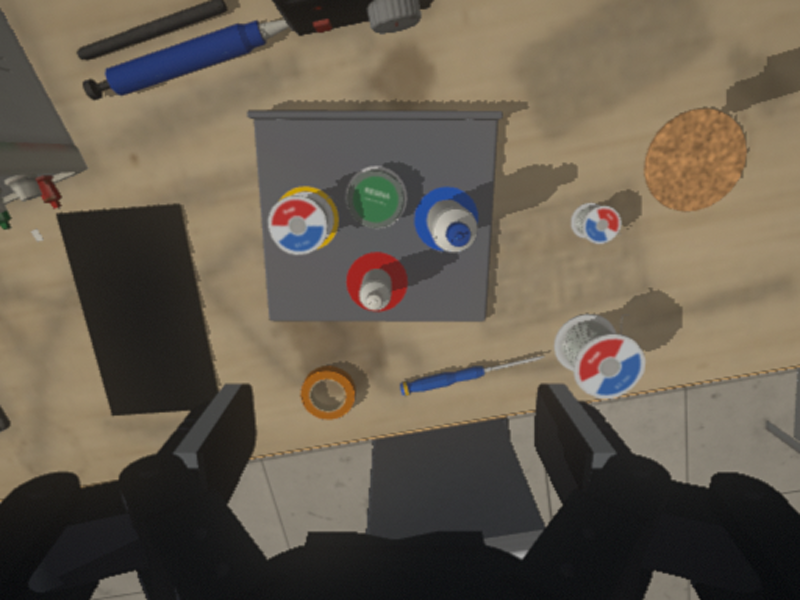

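The wrist view shows spots at about red (377,282), blue (446,219), yellow (309,217), tin (377,197), deck front corners (271,320) and (486,320), and the coaster at (696,159). I'll fit the rack pose from these.

```bash
cat > fit.py <<'E'
from h import *
import pickle
from scipy.optimize import least_squares
c=pickle.load(open('w1.pkl','rb'));k=1.5625
P=lambda u,v,z:px2w(c,u/k,v/k,z)
obs=[((-52,0),(377,282)),((4,-60),(446,219)),((-90,100),(271,320.5)),((-90,-100),(486,320)),((22,0),(377,197.5))]
W=[P(u,v,.027 if i==4 else .01)[:2] for i,(_,(u,v)) in enumerate(obs)]
def m(p,q): 
    a=p[2]; q=np.array(q)/1000; return p[:2]+np.array([[np.cos(a),-np.sin(a)],[np.sin(a),np.cos(a)]])@q
r=least_squares(lambda p:np.ravel([m(p,q)-w for (q,_),w in zip(obs,W)]),[.53,0,-.19])
p=r.x
if __name__=='__main__':
    print(p[:2].round(4),np.degrees(p[2]),(r.fun.reshape(-1,2)*1000).round(1).tolist())
    for n,q in dict(red=(-52,0),yel=(4,60),blue=(4,-60),white=(22,0)).items(): print(n,m(p,q).round(4))
    for n,u,v,z in [('alc',459,234,.102),('flux',374,301,.072),('reel',299,224,.052),('tin',377,197.5,.027),('coaster',696,159.5,.005),('mat',61,213,.003),('mat',182,205,.003),('mat',216,408,.003),('mat',112,415,.003),('knob',45,190,.03)]: print(n,P(u,v,z).round(4))
    a,b=P(268,224,.052),P(328,224,.052); print('reel dia',np.linalg.norm(a-b))
    for n,u,v,z in [('psu',85,168,.0)]: print(n,P(u,v,z).round(3))
E
python3 fit.py; python3 - <<'E'
from h import *
go(.52,0,.28,-11)
E
```

```text
[0.535  0.0102] -10.869649470631122 [[0.9, -0.9], [0.8, -0.7], [-0.1, 1.6], [-1.0, -0.7], [-0.6, 0.7]]
red [0.4839 0.02  ]
yel [0.5503 0.0683]
blue [ 0.5276 -0.0495]
white [0.5566 0.006 ]
alc [ 0.5284 -0.0482  0.102 ]
flux [0.484 0.021 0.072]
reel [0.5506 0.0677 0.052 ]
tin [0.5572 0.0053 0.027 ]
coaster [ 0.5356 -0.2644  0.005 ]
mat [0.5944 0.2802 0.003 ]
mat [0.5811 0.1743 0.003 ]
mat [0.3852 0.2035 0.003 ]
mat [0.3972 0.3072 0.003 ]
knob [0.6137 0.2671 0.03  ]
reel dia 0.04669631916475687
psu [0.627 0.247 0.   ]
pos [ 0.5141 -0.0007  0.2832] yaw -10.81 shift [ 5.7 -1.8  3.2] turn 0.19 t 2.2 tilt [-0. -0. -1.] gap 0.0852
```

>>> arm_command([
  [[5.7, 11.2, 28.3], 0],
  [[5.7, 11.2, 28.3], 0],
  [[5.7, 11.2, 28.3], 0],
  [[5.7, 11.2, 28.3], 0],
  [[0, 0, 0], 0],
  [[0, 0, 0], 0],
  [[0, 0, 25], 0],
  [[0, 0, 25], 0],
  [[0, 0, 25], 0],
  [[0, 0, 25], 0],
  [[0, 0, 25], 0],
  [[0, 0, 0], 0],
], hand=60)

```text
time_s: 3.2
eef_pos: [0.5269, -0.0478, 0.0434]
eef_rot: [-3.127, 0.298, 0.005]
force: [-1.0, -0.3, -0.3]
finger_gap: 0.0599
gripper_force: 0.0
```

```bash
python3 - <<'E'
from h import *
go(.528,-.049,.045,-10.87)
c=bigsnap('w2.png')
E
```

```text
pos [ 0.5269 -0.0478  0.0434] yaw -10.87 shift [ 1.3  1.  -1.6] turn -0.0 t 3.2 tilt [-0.003  0.001 -1.   ] gap 0.0599
```

View pics/w2.png

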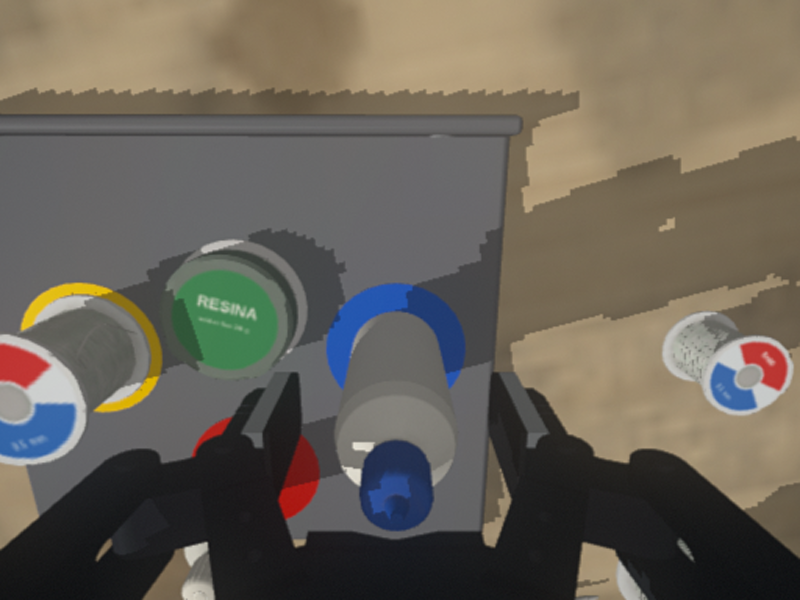

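The bottle sits centred between the open fingers at (396,430), and the spot is centred at x≈396. I'll close.

>>> arm_command([
  [[1, 0.5, -2], 0],
  [[0, 0, 0], 0],
  [[0, 0, 0], 0],
  [[0, 0, 0], 0],
  [[0, 0, 0], 0],
  [[0, 0, 0], 0],
  [[0, 0, 0], 0],
  [[0, 0, 0], 0],
], hand=25, grip_force=30)

```text
time_s: 3.92
eef_pos: [0.531, -0.0494, 0.0498]
eef_rot: [-3.127, 0.301, -0.007]
force: [-0.4, 1.1, 7.0]
finger_gap: 0.0331
gripper_force: 29.0
```

```bash
python3 - <<'E'
from h import *
go(.528,-.049,.17,-10.87)
go(.43,.243,.17,-10.87)
E
```

```text
pos [ 0.531  -0.0494  0.0498] yaw -10.99 shift [  -2.5    0.  -120.3] turn -0.12 t 3.92 tilt [ 0.005  0.    -1.   ] gap 0.0331
pos [ 0.531  -0.0494  0.0498] yaw -10.99 shift [-154.4 -267.9 -120.7] turn -0.12 t 3.92 tilt [ 0.005  0.    -1.   ] gap 0.0331
```

>>> arm_command([
  [[0, 0, -15], 0],
  [[0, 0, -35], 0],
  [[0, 0, -35], 0],
  [[0, 0, -35], 0],
  [[-10, -18, 0], 0],
  [[-20, -34, 0], 0],
  [[-20, -34, 0], 0],
  [[-20, -34, 0], 0],
  [[-20, -34, 0], 0],
  [[-20, -34, 0], 0],
  [[-20, -34, 0], 0],
  [[-15, -26, 0], 0],
])

```text
time_s: 4.92
eef_pos: [0.4328, 0.2249, 0.1691]
eef_rot: [-3.125, 0.297, -0.004]
force: [0.7, 0.1, -0.6]
finger_gap: 0.033
gripper_force: 30.2
```

>>> arm_command([
  [[-9.5, -20, 0], 0],
  [[0, 0, 0], 0],
  [[0, 0, 0], 0],
  [[0, 0, 0], 0],
])

```text
time_s: 5.25
eef_pos: [0.4289, 0.2424, 0.168]
eef_rot: [-3.127, 0.302, -0.002]
force: [-0.4, 0.1, -0.7]
finger_gap: 0.0335
gripper_force: 30.2
```

```bash
python3 - <<'E'
from h import *
go(.43,.243,.0435,-10.87)
E
```

```text
pos [0.4289 0.2424 0.168 ] yaw -11.02 shift [  0.8  -0.8 124.5] turn -0.15 t 5.25 tilt [ 0.001  0.    -1.   ] gap 0.0335
```

>>> arm_command([
  [[0, 0, 25], 0],
  [[0, 0, 30], 0],
  [[0, 0, 30], 0],
  [[0, 0, 25], 0],
  [[0, 0, 9], 0],
  [[0, 0, 2], 0],
  [[0, 0, 1], 0],
  [[0, 0, 1], 0],
  [[0, 0, 1], 0],
  [[0, 0, 0], 0],
  [[0, 0, 0], 0],
])

```text
time_s: 6.17
eef_pos: [0.4289, 0.2431, 0.0439]
eef_rot: [-3.126, 0.301, -0.002]
force: [0.3, -1.0, -0.3]
finger_gap: 0.0335
gripper_force: 30.2
```

>>> arm_command([
  [[0, 0, 1], 0],
  [[0, 0, 0.5], 0],
  [[0, 0, 0], 0],
  [[0, 0, 0], 0],
])

```text
time_s: 6.5
eef_pos: [0.4289, 0.2432, 0.0427]
eef_rot: [-3.127, 0.301, -0.002]
force: [-2.6, -2.0, 14.4]
finger_gap: 0.0332
gripper_force: 31.4
```

>>> arm_command([
  [[0, 0, -0.5], 0],
  [[0, 0, 0], 0],
  [[0, 0, 0], 0],
  [[0, 0, 0], 0],
  [[0, 0, 0], 0],
  [[0, 0, 0], 0],
  [[0, 0, -25], 0],
  [[0, 0, -35], 0],
  [[0, 0, -35], 0],
  [[0, 0, -35], 0],
  [[0, 0, 0], 0],
  [[0, 0, 0], 0],
], hand=60)

```text
time_s: 7.5
eef_pos: [0.4296, 0.2435, 0.174]
eef_rot: [-3.125, 0.302, -0.006]
force: [-0.5, 0.2, -0.2]
finger_gap: 0.0601
gripper_force: 0.0
```

```bash
python3 - <<'E'
from h import *
go(.484,.0205,.15,-10.87)
go(.484,.0205,.038,-10.87)
E
```

```text
pos [0.4296 0.2435 0.174 ] yaw -11.03 shift [ 96.  208.6  23.8] turn -0.16 t 7.5 tilt [ 0.004  0.002 -1.   ] gap 0.0601
pos [0.4296 0.2435 0.174 ] yaw -11.03 shift [ 95.6 208.9 135.8] turn -0.16 t 7.5 tilt [ 0.004  0.002 -1.   ] gap 0.0601
```

>>> arm_command([
  [[12, 26, 3], -0.1],
  [[12, 26, 3], 0],
  [[12, 26, 3], 0],
  [[12, 26, 3], 0],
  [[12, 26, 3], 0],
  [[12, 26, 3], 0],
  [[12, 26, 3], 0],
  [[12, 26.5, 3], 0],
  [[0, 0, 0], 0],
  [[0, 0, 0], 0],
], hand=50)

```text
time_s: 8.33
eef_pos: [0.4824, 0.0179, 0.1466]
eef_rot: [3.126, -0.304, -0.004]
force: [-0.3, 1.6, -0.1]
finger_gap: 0.05
gripper_force: 0.0
```

```bash
python3 - <<'E'
from h import *
go(.484,.0205,.038,-10.87)
E
```

```text
pos [0.4824 0.0179 0.1466] yaw -11.13 shift [  1.4  -3.  108.6] turn -0.26 t 8.33 tilt [-0.003 -0.001 -1.   ] gap 0.05
```

>>> arm_command([
  [[1, -2.5, 30], -0.2],
  [[0, 0, 35], 0],
  [[0, 0, 30], 0],
  [[0, 0, 10], 0],
  [[0, 0, 3], 0],
  [[0, 0, 0], 0],
  [[0, 0, 0], 0],
])

```text
time_s: 8.92
eef_pos: [0.4854, 0.0228, 0.0412]
eef_rot: [-3.128, 0.292, -0.002]
force: [-0.2, 0.4, 0.5]
finger_gap: 0.0501
gripper_force: 0.0
```

```bash
python3 - <<'E'
from h import *
go(.484,.0205,.038,-10.87)
c=bigsnap('w3.png')
E
```

```text
pos [0.4854 0.0228 0.0412] yaw -10.67 shift [-0.9  2.6  3.2] turn 0.2 t 8.92 tilt [ 0.001  0.    -1.   ] gap 0.0501
```

View pics/w3.png

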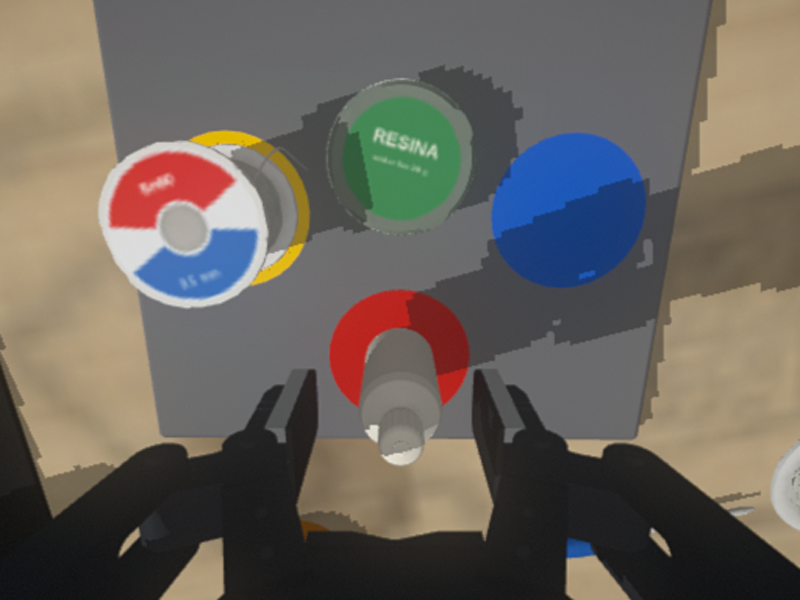

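Bottle at x≈400, finger midpoint ≈394.5, so shift about 2 mm in +y. The empty blue spot is centred at (568,210).

```bash
python3 - <<'E'
from h import *
import pickle
c=get_calibration('wrist');k=1.5625;pickle.dump(c,open('w3.pkl','wb'))
for u,v,z in [(568,210,.01),(491,210,.01),(645,210,.01),(400,157,.027),(401,448,.072)]: print(px2w(c,u/k,v/k,z).round(4))
E
```

```text
[ 0.5284 -0.049   0.01  ]
[ 0.5336 -0.0217  0.01  ]
[ 0.5232 -0.0764  0.01  ]
[0.5578 0.0075 0.027 ]
[0.4833 0.0216 0.072 ]
```

>>> arm_command([
  [[-1, 2, -2], 0],
  [[0, 0, 0], 0],
  [[0, 0, 0], 0],
  [[0, 0, 0], 0],
  [[0, 0, 0], 0],
  [[0, 0, 0], 0],
  [[0, 0, 0], 0],
  [[0, 0, 0], 0],
], hand=16, grip_force=25)

```text
time_s: 9.63
eef_pos: [0.4842, 0.0202, 0.0434]
eef_rot: [-3.128, 0.294, -0.004]
force: [-0.2, -0.6, 10.2]
finger_gap: 0.0248
gripper_force: 25.9
```

```bash
python3 - <<'E'
from h import *
go(.487,.235,.15,-10.87)
E
```

```text
pos [0.4842 0.0202 0.0434] yaw -10.73 shift [ -37.  -211.6 -106.7] turn 0.14 t 9.63 tilt [ 0.002 -0.    -1.   ] gap 0.0248
```

>>> arm_command([
  [[0, 0, -15], 0],
  [[0, 0, -32], 0],
  [[0, 0, -32], 0],
  [[0, 0, -30], 0],
  [[-4, -23, 0], 0.1],
  [[-6, -34, 0], 0],
  [[-6, -34, 0], 0],
  [[-6, -34, 0], 0],
  [[-6, -34, 0], 0],
  [[-6, -34, 0], 0],
  [[-3, -18.6, 0], 0],
  [[0, 0, 0], 0],
])

```text
time_s: 10.63
eef_pos: [0.4858, 0.241, 0.1518]
eef_rot: [-3.125, 0.286, -0.001]
force: [0.1, -0.6, -0.3]
finger_gap: 0.0252
gripper_force: 25.1
```

```bash
python3 - <<'E'
from h import *
go(.487,.235,.037,-10.87)
E
```

```text
pos [0.4858 0.241  0.1518] yaw -10.46 shift [  2.2   6.1 114.8] turn 0.41 t 10.63 tilt [ 0.001  0.004 -1.   ] gap 0.0252
```

>>> arm_command([
  [[1, 4, 25], 0.3],
  [[0, 0, 35], 0],
  [[0, 0, 32], 0],
  [[0, 0, 18], 0],
  [[0, 0, 3], 0],
  [[0, 0, 0.8], 0],
  [[0, 0, 0.8], 0],
  [[0, 0, 0], 0],
  [[0, 0, 0], 0],
])

```text
time_s: 11.38
eef_pos: [0.4877, 0.2313, 0.0378]
eef_rot: [-3.126, 0.304, -0.003]
force: [0.1, 0.3, 0.7]
finger_gap: 0.0248
gripper_force: 25.6
```

>>> arm_command([
  [[0, 0, 0.7], 0],
  [[0, 0, 0.6], 0],
  [[0, 0, 0], 0],
  [[0, 0, 0], 0],
])

```text
time_s: 11.72
eef_pos: [0.4872, 0.2312, 0.0356]
eef_rot: [-3.127, 0.304, -0.001]
force: [0.1, -0.8, 3.7]
finger_gap: 0.0247
gripper_force: 25.9
```

Contact with the mat. I'll release and go up.

>>> arm_command([
  [[0, 0, 0], 0],
  [[0, 0, 0], 0],
  [[0, 0, 0], 0],
  [[0, 0, 0], 0],
  [[0, 0, 0], 0],
  [[0, 0, -20], 0],
  [[0, 0, -30], 0],
  [[0, 0, -30], 0],
  [[0, 0, -25], 0],
  [[0, 0, 0], 0],
  [[0, 0, 0], 0],
], hand=50)

```text
time_s: 12.63
eef_pos: [0.4877, 0.2315, 0.1416]
eef_rot: [-3.125, 0.304, -0.004]
force: [0.2, 0.6, -1.0]
finger_gap: 0.0502
gripper_force: 0.0
```

```bash
python3 - <<'E'
from h import *
go(.5505,.068,.12,-10.87)
E
```

```text
pos [0.4877 0.2315 0.1416] yaw -11.12 shift [ 93.1 148.4  21.5] turn -0.25 t 12.63 tilt [ 0.003  0.001 -1.   ] gap 0.0502
```

>>> arm_command([
  [[15, 24, 0], 0],
  [[20, 31, 0], 0],
  [[20, 31, 0], 0],
  [[20, 31, 0], 0],
  [[18, 31, 0], 0],
  [[0, 0, 0], 5],
  [[0, 0, 0], 5],
  [[0, 0, 0], 5],
  [[0, 0, 0], 5],
  [[0, 0, 0], 5],
  [[0, 0, 0], 5],
  [[0, 0, 0], 0],
], hand=62)

```text
time_s: 13.63
eef_pos: [0.5487, 0.0678, 0.1388]
eef_rot: [2.938, -1.108, -0.003]
force: [-0.2, -0.1, -0.2]
finger_gap: 0.0621
gripper_force: 0.0
```

```bash
python3 - <<'E'
from h import *
go(.5505,.068,.018,-40.87)
E
```

```text
pos [0.5487 0.0678 0.1388] yaw -41.34 shift [  1.3  -1.6 120.8] turn -0.47 t 13.63 tilt [-0.002 -0.001 -1.   ] gap 0.0621
```

Descend partway (tips still above the reel's top at 52 mm) and check the straddle.

>>> arm_command([
  [[1.3, -1.6, 20], 0],
  [[0, 0, 30], 0],
  [[0, 0, 25], 0],
  [[0, 0, 0], 0],
  [[0, 0, 0], 0],
  [[0, 0, 0], 0],
])

```text
time_s: 14.13
eef_pos: [0.552, 0.0684, 0.0659]
eef_rot: [-2.942, 1.101, -0.0]
force: [-0.1, 1.2, -0.0]
finger_gap: 0.0621
gripper_force: 0.0
```

```bash
python3 - <<'E'
from h import *
go(.5505,.068,.018,-40.87)
c=bigsnap('w4.png')
E
```

```text
pos [0.552  0.0684 0.0659] yaw -41.04 shift [-0.9  1.2 47.9] turn -0.17 t 14.13 tilt [ 0.  0. -1.] gap 0.0621
```

View pics/w4.png

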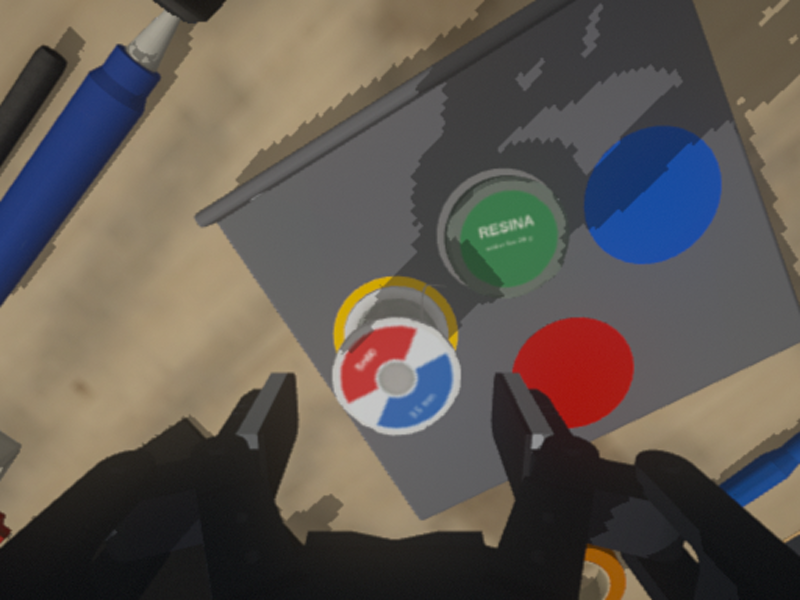

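The reel is at x≈396 and the fingers' midpoint at 395.5, so it is aligned. The inner finger clears the tin. I'll descend.

```bash
python3 - <<'E'
from h import *
c=get_calibration('wrist');k=1.5625
for n,u,v,z in [('reel',397,377,.052),('red',573.5,372,.01),('blue',653,195,.01)]: print(n,px2w(c,u/k,v/k,z).round(4))
E
```

```text
reel [0.5499 0.0698 0.052 ]
red [0.4834 0.0206 0.01  ]
blue [ 0.5273 -0.0495  0.01  ]
```

>>> arm_command([
  [[-1, 0.5, 20], 0],
  [[0, 0, 20], 0],
  [[0, 0, 6], 0],
  [[0, 0, 0], 0],
  [[0, 0, 0], 0],
])

```text
time_s: 14.6
eef_pos: [0.5511, 0.0687, 0.0202]
eef_rot: [-2.941, 1.103, -0.001]
force: [-0.1, 0.3, 0.8]
finger_gap: 0.0621
gripper_force: 0.0
```

>>> arm_command([
  [[0, 0, 2], 0],
  [[0, 0, 0], 0],
  [[0, 0, 0], 0],
  [[0, 0, 0], 0],
  [[0, 0, 0], 0],
  [[0, 0, 0], 0],
  [[0, 0, 0], 0],
  [[0, 0, 0], 0],
  [[0, 0, 0], 0],
], hand=28, grip_force=40)

```text
time_s: 15.35
eef_pos: [0.5515, 0.0687, 0.0186]
eef_rot: [-2.941, 1.103, -0.003]
force: [-1.1, -1.5, 5.3]
finger_gap: 0.043
gripper_force: 39.7
```

```bash
python3 - <<'E'
from h import *
go(.542,.23,.10,-40.87)
E
```

```text
pos [0.5515 0.0687 0.0186] yaw -41.11 shift [-113.1 -115.4  -81.4] turn -0.24 t 15.35 tilt [ 0.002  0.    -1.   ] gap 0.043
```

>>> arm_command([
  [[0, 0, -8], 0],
  [[0, 0, -18], 0],
  [[0, 0, -25], 0],
  [[0, 0, -25], 0],
  [[0, 0, -14], 0],
  [[0, 0, 0], 0],
  [[0, 0, 0], 0],
])

```text
time_s: 15.93
eef_pos: [0.551, 0.0686, 0.1083]
eef_rot: [-2.941, 1.103, -0.003]
force: [-0.6, -0.1, -1.5]
finger_gap: 0.0429
gripper_force: 41.0
```

```bash
python3 - <<'E'
from h import *
go(.538,.228,.10,-40.87)
c=bigsnap('w5.png')
E
```

```text
pos [0.551  0.0686 0.1083] yaw -41.11 shift [-114.6 -111.5    8.3] turn -0.24 t 15.93 tilt [ 0.002  0.    -1.   ] gap 0.0429
```

View pics/w5.png

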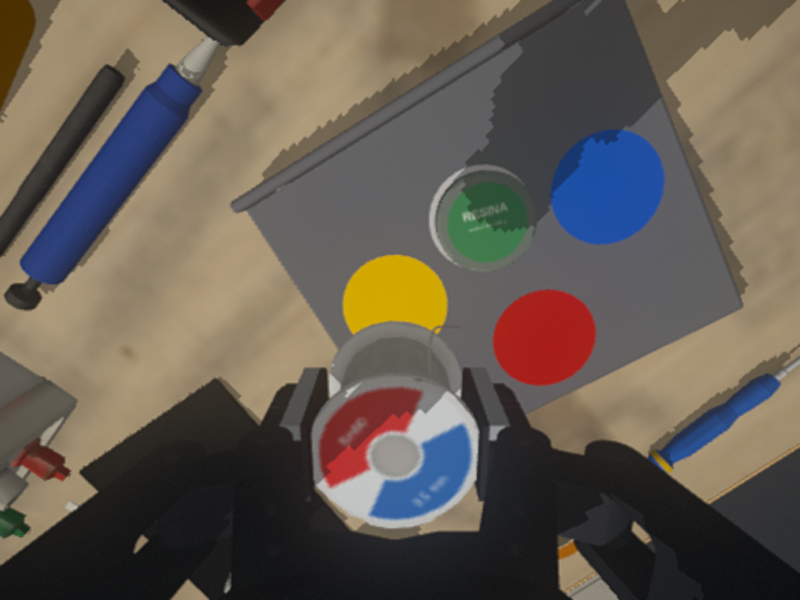

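The reel is held upright. The yellow spot is centred at about (395.5,305), red (544.5,337.5) and blue (608,186).

```bash
python3 - <<'E'
from h import *
c=get_calibration('wrist');k=1.5625
for n,u,v in [('yel',395.5,304),('red',544.5,337.5),('blue',608,186.5)]: print(n,px2w(c,u/k,v/k,.01).round(4))
for u,v in [(395.5,255),(395.5,305),(343,305),(448,305)]: print(px2w(c,u/k,v/k,.01).round(4))
E
```

```text
yel [0.5494 0.0686 0.01  ]
red [0.4825 0.0207 0.01  ]
blue [ 0.5263 -0.0494  0.01  ]
[0.5691 0.0514 0.01  ]
[0.549  0.0689 0.01  ]
[0.5672 0.0897 0.01  ]
[0.5308 0.0481 0.01  ]
```

>>> arm_command([
  [[-7, -7, 0], 0],
  [[-15, -15, 0], 0],
  [[-20, -20, 0], 0],
  [[-20, -20, 0], 0],
  [[-20, -19, 0], 0],
  [[-19, -18, 0], 0],
  [[-10, -9, 0], 0],
  [[-3, -3, 0], 0],
  [[0, 0, 0], 0],
  [[0, 0, 0], 0],
])

```text
time_s: 16.82
eef_pos: [0.5372, 0.2262, 0.1064]
eef_rot: [2.94, -1.102, -0.001]
force: [-0.3, -0.6, -2.1]
finger_gap: 0.0433
gripper_force: 41.0
```

```bash
python3 - <<'E'
from h import *
go(.538,.228,.012,-40.87)
E
```

```text
pos [0.5372 0.2262 0.1064] yaw -41.12 shift [-0.6 -2.1 94.4] turn -0.25 t 16.82 tilt [-0.001 -0.002 -1.   ] gap 0.0433
```

>>> arm_command([
  [[0, 0, 15], 0],
  [[0, 0, 25], 0],
  [[0, 0, 25], 0],
  [[0, 0, 18], 0],
  [[0, 0, 7], 0],
  [[0, 0, 2], 0],
  [[0, 0, 1], 0],
  [[0, 0, 0], 0],
  [[0, 0, 0], 0],
])

```text
time_s: 17.57
eef_pos: [0.5385, 0.2272, 0.0154]
eef_rot: [-2.94, 1.103, -0.002]
force: [-0.2, 1.0, -0.8]
finger_gap: 0.0433
gripper_force: 41.0
```

>>> arm_command([
  [[0, 0, 1], 0],
  [[0, 0, 1], 0],
  [[0, 0, 1], 0],
  [[0, 0, 0.5], 0],
  [[0, 0, 0], 0],
  [[0, 0, 0], 0],
])

```text
time_s: 18.07
eef_pos: [0.5379, 0.2274, 0.0116]
eef_rot: [-2.941, 1.103, -0.001]
force: [-1.7, -1.1, 8.8]
finger_gap: 0.0433
gripper_force: 41.3
```

>>> arm_command([
  [[0, 0, 0], 0],
  [[0, 0, 0], 0],
  [[0, 0, 0], 0],
  [[0, 0, 0], 0],
  [[0, 0, 0], 0],
  [[0, 0, -15], 0],
  [[0, 0, -30], 0],
  [[0, 0, -30], 0],
  [[0, 0, -25], 0],
  [[0, 0, 0], 0],
  [[0, 0, 0], 0],
], hand=62)

```text
time_s: 18.98
eef_pos: [0.5386, 0.2277, 0.1122]
eef_rot: [-2.939, 1.102, -0.003]
force: [-0.1, -0.3, -0.9]
finger_gap: 0.0621
gripper_force: 0.0
```

```bash
python3 - <<'E'
from h import *
go(.557,.0065,.09,-10.87)
c=bigsnap('w6.png')
E
```

```text
pos [0.5386 0.2277 0.1122] yaw -41.1 shift [159.3 154.6  21.9] turn -30.23 t 18.98 tilt [ 0.003  0.002 -1.   ] gap 0.0621
```

View pics/w6.png

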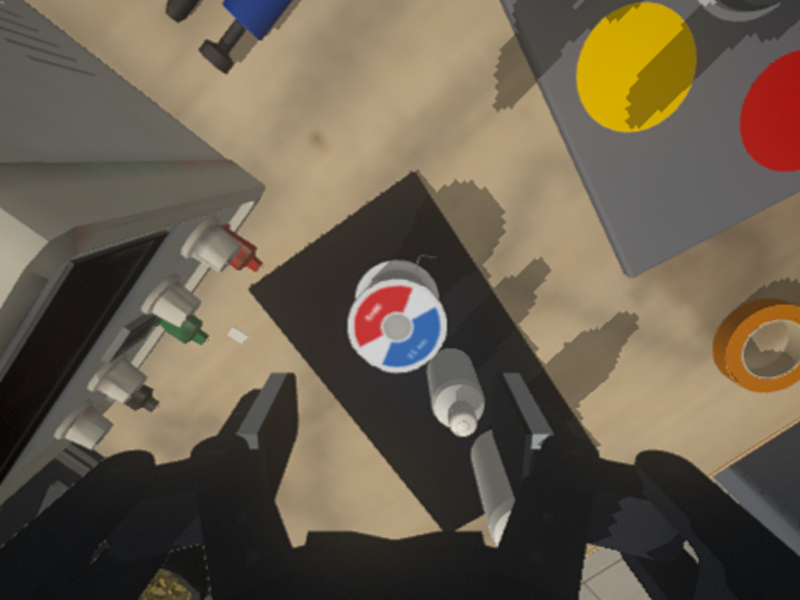

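All three stand on the mat: reel (397,327), flux bottle (460,400), alcohol bottle (495,500). On to the tin.

>>> arm_command([
  [[20, 19, 0], 0],
  [[28, 27, 0], 0],
  [[28, 27, 0], 0],
  [[28, 27, 0], 0],
  [[28, 27, 0], 0],
  [[27.3, 27.6, 0], 0],
  [[0, 0, 0], -6],
  [[0, 0, 0], -6],
  [[0, 0, 0], -6],
  [[0, 0, 0], -6],
  [[0, 0, 0], -6.2],
  [[0, 0, 0], 0],
])

```text
time_s: 20.03
eef_pos: [0.555, 0.0057, 0.1092]
eef_rot: [3.128, -0.291, -0.004]
force: [0.4, -0.7, -0.1]
finger_gap: 0.0622
gripper_force: 0.0
```

```bash
python3 - <<'E'
from h import *
go(.557,.0065,.045,-10.87)
E
```

```text
pos [0.555  0.0057 0.1092] yaw -10.64 shift [ 2.  -1.2 64.2] turn 0.23 t 20.03 tilt [-0.003 -0.    -1.   ] gap 0.0622
```

>>> arm_command([
  [[2, -1, 20], 0.2],
  [[0, 0, 25], 0],
  [[0, 0, 19], 0],
  [[0, 0, 0], 0],
  [[0, 0, 0], 0],
  [[0, 0, 0], 0],
])

```text
time_s: 20.53
eef_pos: [0.5584, 0.0066, 0.0471]
eef_rot: [3.127, -0.306, 0.0]
force: [0.6, 0.4, 0.7]
finger_gap: 0.0623
gripper_force: 0.0
```

```bash
python3 - <<'E'
from h import *
go(.557,.0065,.016,-10.87)
c=bigsnap('w7.png')
E
```

```text
pos [0.5584 0.0066 0.0471] yaw -11.19 shift [-1.3  0.4 31.1] turn -0.32 t 20.53 tilt [ 0. -0. -1.] gap 0.0623
```

View pics/w7.png

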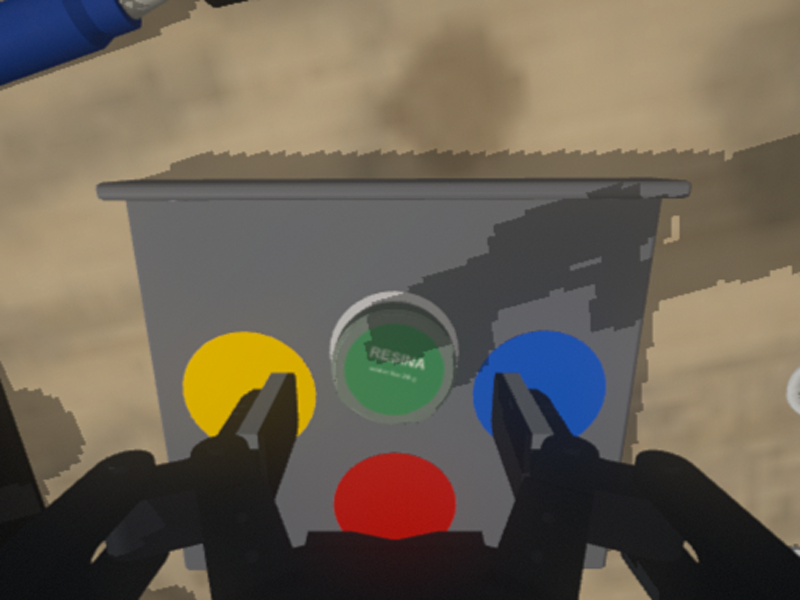

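Tin at x≈394 and fingers' midpoint at 395, so it is aligned. Descend and grip.

>>> arm_command([
  [[-1, 0, 15], -0.2],
  [[0, 0, 12], 0],
  [[0, 0, 4], 0],
  [[0, 0, 0], 0],
  [[0, 0, 0], 0],
])

```text
time_s: 21.0
eef_pos: [0.5577, 0.0067, 0.0165]
eef_rot: [-3.127, 0.299, -0.001]
force: [-0.2, 0.2, 0.2]
finger_gap: 0.0618
gripper_force: 0.0
```

>>> arm_command([
  [[0, 0, 0], 0],
  [[0, 0, 0], 0],
  [[0, 0, 0], 0],
  [[0, 0, 0], 0],
  [[0, 0, 0], 0],
  [[0, 0, 0], 0],
  [[0, 0, 0], 0],
], hand=38, grip_force=30)

```text
time_s: 21.58
eef_pos: [0.5579, 0.0068, 0.017]
eef_rot: [-3.127, 0.299, -0.003]
force: [-1.5, 0.1, 5.8]
finger_gap: 0.0446
gripper_force: 29.7
```

```bash
python3 - <<'E'
from h import *
go(.535,-.264,.10,-10.87)
E
```

```text
pos [0.5579 0.0068 0.017 ] yaw -10.93 shift [ 29.  270.1 -83.1] turn -0.06 t 21.58 tilt [ 0.002  0.    -1.   ] gap 0.0446
```

>>> arm_command([
  [[0, 0, -10], 0],
  [[0, 0, -25], 0],
  [[0, 0, -30], 0],
  [[0, 0, -18], 0],
  [[2, 20, 0], 0],
  [[4, 38, 0], 0],
  [[4, 38, 0], 0],
  [[4, 38, 0], 0],
  [[4, 38, 0], 0],
  [[4, 38, 0], 0],
  [[4, 35, 0], 0],
  [[3, 25, 0], 0],
])

```text
time_s: 22.58
eef_pos: [0.5336, -0.2682, 0.1]
eef_rot: [3.125, -0.303, 0.001]
force: [0.7, 0.2, -0.2]
finger_gap: 0.0445
gripper_force: 30.9
```

>>> arm_command([
  [[0, 0, 0], 0],
  [[0, 0, 0], 0],
  [[0, 0, 0], 0],
])

```text
time_s: 22.83
eef_pos: [0.5347, -0.2631, 0.0993]
eef_rot: [-3.127, 0.298, -0.001]
force: [-0.2, 1.2, 0.0]
finger_gap: 0.0446
gripper_force: 30.9
```

```bash
python3 - <<'E'
from h import *
go(.535,-.264,.014,-10.87)
c=bigsnap('w8.png')
E
```

```text
pos [ 0.5347 -0.2631  0.0993] yaw -10.9 shift [ 0.4  0.9 85.3] turn -0.03 t 22.83 tilt [ 0.001  0.001 -1.   ] gap 0.0446
```

View pics/w8.png

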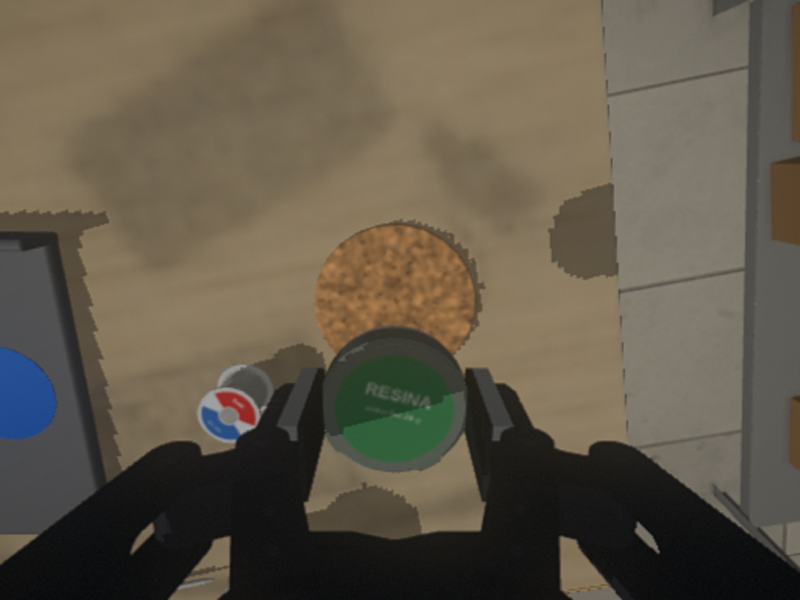

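Coaster: left 315, right 478, top 223. The tin is held level at (396,398). The small reel is at (230,412).

```bash
python3 - <<'E'
from h import *
c=get_calibration('wrist');k=1.5625
P=lambda u,v,z:px2w(c,u/k,v/k,z)
T=P(396.5,223,.005); print('top',T, 'ctr from top',T[:2]-.042*np.array([np.cos(-.19),np.sin(-.19)]))
for v in (294,298,302): print(v,P(396.5,v,.005),P(315,v,.005),P(478,v,.005))
print('tin',P(396,400,.11),'small reel base',P(245,390,0))
E
```

```text
top [ 0.57624228 -0.27119761  0.005     ] ctr from top [ 0.5349981  -0.26326553]
294 [ 0.54039347 -0.26438161  0.005     ] [ 0.54831389 -0.22307189  0.005     ] [ 0.53247177 -0.305698    0.005     ]
298 [ 0.53827856 -0.2639795   0.005     ] [ 0.54621907 -0.22256591  0.005     ] [ 0.53033676 -0.30539979  0.005     ]
302 [ 0.53615298 -0.26357536  0.005     ] [ 0.54411369 -0.22205738  0.005     ] [ 0.52819098 -0.30510008  0.005     ]
tin [ 0.53659554 -0.26295359  0.11      ] small reel base [ 0.49997859 -0.17026243  0.        ]
```

>>> arm_command([
  [[0, 0, 20], 0],
  [[0, 0, 28], 0],
  [[0, 0, 24], 0],
  [[0, 0, 9], 0],
  [[0, 0, 2], 0],
  [[0, 0, 1], 0],
  [[0, 0, 0], 0],
  [[0, 0, 0], 0],
])

```text
time_s: 23.55
eef_pos: [0.5356, -0.264, 0.0161]
eef_rot: [3.127, -0.298, 0.003]
force: [-0.3, -0.3, -0.1]
finger_gap: 0.0446
gripper_force: 31.0
```

>>> arm_command([
  [[0, 0, 1.5], 0],
  [[0, 0, 1], 0],
  [[0, 0, 1], 0],
  [[0, 0, 0.7], 0],
  [[0, 0, 0], 0],
  [[0, 0, 0], 0],
])

```text
time_s: 24.05
eef_pos: [0.535, -0.2641, 0.0119]
eef_rot: [3.127, -0.299, 0.002]
force: [-4.0, 1.0, 13.9]
finger_gap: 0.0444
gripper_force: 32.3
```

>>> arm_command([
  [[0, 0, -0.3], 0],
  [[0, 0, 0], 0],
  [[0, 0, 0], 0],
  [[0, 0, 0], 0],
  [[0, 0, 0], 0],
  [[0, 0, -15], 0],
  [[0, 0, -30], 0],
  [[0, 0, -30], 0],
  [[0, 0, -28], 0],
  [[0, 0, 0], 0],
  [[0, 0, 0], 0],
], hand=62)

```text
time_s: 24.97
eef_pos: [0.5357, -0.2644, 0.1155]
eef_rot: [3.126, -0.299, 0.006]
force: [0.1, 0.2, 0.1]
finger_gap: 0.0619
gripper_force: 0.0
```

```bash
python3 - <<'E'
from h import *
go(.5382,.2274,.1,-40.87)
c=bigsnap('w9.png')
import pickle;pickle.dump(c,open('w9.pkl','wb'))
E
```

```text
pos [ 0.5357 -0.2644  0.1155] yaw -10.91 shift [ -90.7 -483.4   14.9] turn 29.96 t 24.97 tilt [ 0.003 -0.001 -1.   ] gap 0.0619
```

View pics/w9.png

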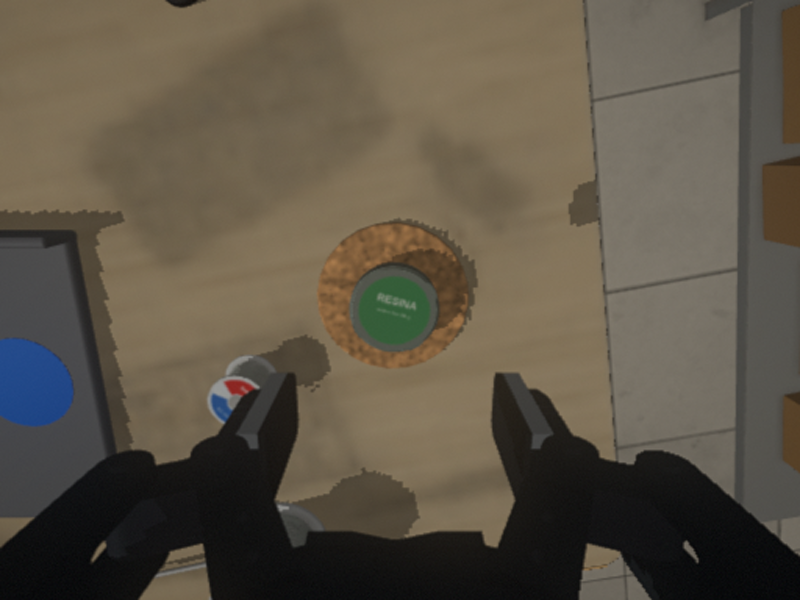

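Tin top at (394.5,310), coaster spanning 318–470 × 220–368. I'll check the numbers and go for the reel.

```bash
python3 - <<'E'
from h import *
import pickle
c=pickle.load(open('w9.pkl','rb'));k=1.5625
for u,v,z in [(394.5,310,.022),(394,294.5,.005)]: print(px2w(c,u/k,v/k,z).round(4))
E
```

```text
[ 0.5333 -0.2639  0.022 ]
[ 0.5368 -0.2644  0.005 ]
```

>>> arm_command([
  [[-3, -20, 0], 0],
  [[-7, -38, 0], 0],
  [[-7, -38, 0], 0],
  [[-7, -38, 0], 0],
  [[-7, -38, 0], 0],
  [[-7, -38, 0], 0],
  [[-7, -38, 0], 0],
  [[-7, -38, 0], 0],
  [[-7, -38, 0], 0],
  [[-7, -38, 0], 0],
  [[-7, -38, 0], 0],
  [[-7, -38, 0], 0],
])

```text
time_s: 26.02
eef_pos: [0.5376, 0.1828, 0.1123]
eef_rot: [3.126, -0.298, -0.004]
force: [1.5, -0.5, -0.5]
finger_gap: 0.0623
gripper_force: 0.0
```

>>> arm_command([
  [[-7, -25, 0], 0],
  [[-3.7, -15, 0], 0],
  [[0, -5, 0], 6],
  [[0, 0, 0], 6],
  [[0, 0, 0], 6],
  [[0, 0, 0], 6],
  [[0, 0, 0], 6],
  [[0, 0, 0], 0],
  [[0, 0, 0], 0],
])

```text
time_s: 26.77
eef_pos: [0.5361, 0.2273, 0.1125]
eef_rot: [2.943, -1.092, -0.002]
force: [-0.0, 0.4, -0.4]
finger_gap: 0.0618
gripper_force: 0.0
```

```bash
python3 - <<'E'
from h import *
go(.5381,.2274,.0125,-41.1)
E
```

```text
pos [0.5361 0.2273 0.1125] yaw -40.71 shift [  1.5  -1.6 100. ] turn 0.39 t 26.77 tilt [-0.002 -0.002 -1.   ] gap 0.0618
```

>>> arm_command([
  [[1, -1, 25], 0.3],
  [[0, 0, 30], 0],
  [[0, 0, 25], 0],
  [[0, 0, 14], 0],
  [[0, 0, 4], 0],
  [[0, 0, 0], 0],
  [[0, 0, 0], 0],
])

```text
time_s: 27.35
eef_pos: [0.5386, 0.2277, 0.0161]
eef_rot: [-2.941, 1.103, -0.0]
force: [0.8, 0.2, -0.0]
finger_gap: 0.0621
gripper_force: 0.0
```

```bash
python3 - <<'E'
from h import *
go(.5381,.2274,.013,-41.1)
E
```

```text
pos [0.5386 0.2277 0.0161] yaw -41.13 shift [-0.2  0.5  3.1] turn -0.03 t 27.35 tilt [ 0.  0. -1.] gap 0.0621
```

>>> arm_command([
  [[0, 0, 2.5], 0],
  [[0, 0, 0], 0],
  [[0, 0, 0], 0],
  [[0, 0, 0], 0],
  [[0, 0, 0], 0],
  [[0, 0, 0], 0],
  [[0, 0, 0], 0],
  [[0, 0, 0], 0],
], hand=28, grip_force=40)

```text
time_s: 28.02
eef_pos: [0.5391, 0.228, 0.0145]
eef_rot: [-2.939, 1.105, -0.002]
force: [-0.7, -0.7, 6.9]
finger_gap: 0.0432
gripper_force: 39.9
```

>>> arm_command([
  [[0, 0, -8], 0],
  [[0, 0, -20], 0],
  [[0, 0, -30], 0],
  [[0, 0, -30], 0],
  [[0, 0, -10], 0],
  [[0, 0, 0], 0],
  [[0, 0, 0], 0],
])

```text
time_s: 28.6
eef_pos: [0.5382, 0.2278, 0.1114]
eef_rot: [-2.94, 1.105, -0.001]
force: [-1.2, -0.2, -3.8]
finger_gap: 0.0434
gripper_force: 41.0
```

```bash
python3 - <<'E'
from h import *
go(.551,.0678,.10,-41.1)
c=get_calibration('wrist');im=camera('wrist')[200:340,130:380,::-1]
cv2.imwrite('pics/c10.png',cv2.resize(im,(750,420)))
E
```

```text
pos [0.5382 0.2278 0.1114] yaw -41.19 shift [115.  111.9  11.4] turn -0.09 t 28.6 tilt [ 0.001  0.    -1.   ] gap 0.0434
```

View pics/c10.png

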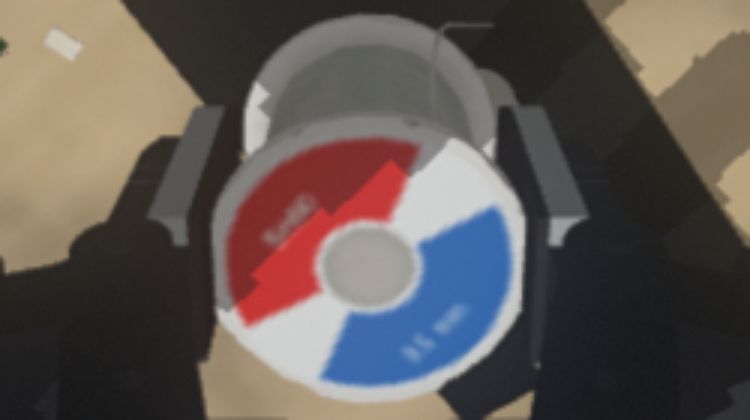

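```bash
python3 - <<'E'
from h import *
c=get_calibration('wrist');s=ctrl.state();M=R.from_rotvec(s['eef_rot']).as_matrix()
p=px2w(c,252.7,286.7,s['eef_pos'][2]+.0305); print(p,(M.T@(p-s['eef_pos'])*1000).round(1))
E
```

```text
[0.53592924 0.22912119 0.14087025] [ -2.3  -0.2 -30.5]
```

>>> arm_command([
  [[7, 7, 0], 0],
  [[15, 15, 0], 0],
  [[20, 20, 0], 0],
  [[20, 20, 0], 0],
  [[20, 20, 0], 0],
  [[20, 18, 0], 0],
  [[10.8, 9.1, 0], 0],
  [[3, 3, 0], 0],
  [[0, 0, 0], 0],
  [[0, 0, 0], 0],
  [[0, 0, 0], 0],
])

```text
time_s: 29.57
eef_pos: [0.5511, 0.0685, 0.1108]
eef_rot: [-2.942, 1.103, 0.002]
force: [0.2, 0.3, -1.2]
finger_gap: 0.0431
gripper_force: 41.0
```

```bash
python3 - <<'E'
from h import *
go(.5515,.0672,.0215,-41.1)
E
```

```text
pos [0.5511 0.0685 0.1108] yaw -41.1 shift [ 1.3  0.7 89.3] turn -0.0 t 29.57 tilt [-0.001  0.001 -1.   ] gap 0.0431
```

>>> arm_command([
  [[1, 0.7, 18], 0],
  [[0, 0, 25], 0],
  [[0, 0, 22], 0],
  [[0, 0, 14], 0],
  [[0, 0, 5], 0],
  [[0, 0, 1.5], 0],
  [[0, 0, 1], 0],
  [[0, 0, 0], 0],
  [[0, 0, 0], 0],
])

```text
time_s: 30.32
eef_pos: [0.5526, 0.0663, 0.0257]
eef_rot: [-2.94, 1.105, -0.002]
force: [0.6, 0.0, -2.0]
finger_gap: 0.0435
gripper_force: 41.0
```

```bash
python3 - <<'E'
from h import *
go(.5515,.0672,.0215,-41.1)
E
```

```text
pos [0.5526 0.0663 0.0257] yaw -41.18 shift [-1.4  0.   4.2] turn -0.08 t 30.32 tilt [ 0.002  0.    -1.   ] gap 0.0435
```

>>> arm_command([
  [[-1, 0, 1.5], 0],
  [[0, 0, 1], 0],
  [[0, 0, 1], 0],
  [[0, 0, 0.7], 0],
  [[0, 0, 0], 0],
  [[0, 0, 0], 0],
])

```text
time_s: 30.82
eef_pos: [0.5513, 0.0666, 0.0214]
eef_rot: [-2.94, 1.105, -0.001]
force: [-3.7, -0.1, 8.3]
finger_gap: 0.0432
gripper_force: 41.4
```

>>> arm_command([
  [[0, 0, 0], 0],
  [[0, 0, 0], 0],
  [[0, 0, 0], 0],
  [[0, 0, 0], 0],
  [[0, 0, 0], 0],
  [[0, 0, -15], 0],
  [[0, 0, -30], 0],
  [[0, 0, -35], 0],
  [[0, 0, -35], 0],
  [[0, 0, 0], 0],
  [[0, 0, 0], 0],
], hand=62)

```text
time_s: 31.73
eef_pos: [0.5526, 0.0668, 0.1377]
eef_rot: [-2.938, 1.105, -0.006]
force: [-0.4, -0.1, -1.3]
finger_gap: 0.0621
gripper_force: 0.0
```

```bash
python3 - <<'E'
from h import *
go(.4874,.2312,.14,-11.1)
c=get_calibration('wrist');im=camera('wrist')[120:330,80:380,::-1]
cv2.imwrite('pics/c11.png',cv2.resize(im,(750,525),interpolation=cv2.INTER_CUBIC))
E
```

```text
pos [0.5526 0.0668 0.1377] yaw -41.21 shift [-157.4  -80.8   -2.4] turn -30.11 t 31.73 tilt [ 0.004  0.001 -1.   ] gap 0.0621
```

View pics/c11.png

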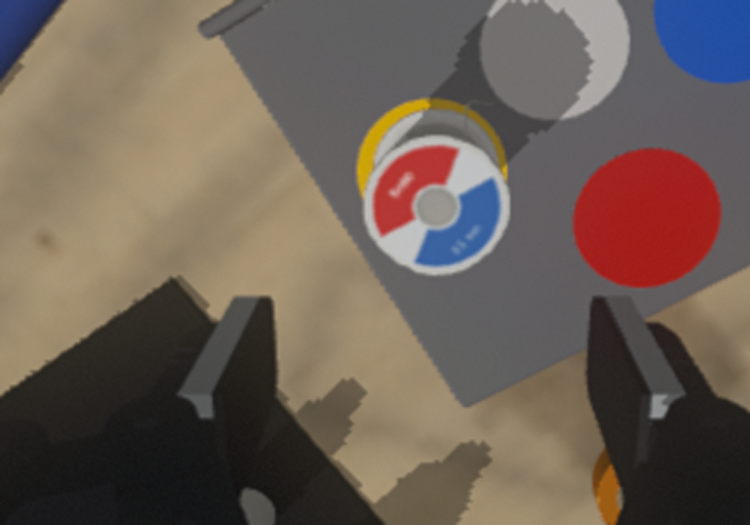

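```bash
python3 - <<'E'
from h import *
c=get_calibration('wrist')
P=lambda u,v,z:px2w(c,80+u/2.5,120+v/2.5,z)
print('reel',P(437,204,.052)); red=P(647,217.5,.01);print('red',red)
a=np.radians(-10.87);Rr=np.array([[np.cos(a),-np.sin(a)],[np.sin(a),np.cos(a)]])
print('yellow from red',red[:2]+Rr@[.056,.06], 'arc',P(432,168,.01))
print('yl',np.linalg.norm(P(357,170,.01)-P(507,170,.01)))
E
```

```text
reel [0.54845821 0.0669772  0.052     ]
red [0.48213297 0.02057017 0.01      ]
yellow from red [0.54844307 0.06893307] arc [0.54933747 0.06819396 0.01      ]
yl 0.05484693661453457
```

>>> arm_command([
  [[-15, -8, 0], 0],
  [[-26, -13, 0], 0],
  [[-27, -14, 0], 0],
  [[-27, -14, 0], 0],
  [[-27, -14, 0], 0],
  [[-27, -14, 0], 0],
  [[-8.4, -3.8, 0], 0],
  [[0, 0, 0], -6],
  [[0, 0, 0], -6],
  [[0, 0, 0], -6],
  [[0, 0, 0], -6],
  [[0, 0, 0], -6],
], hand=50)

```text
time_s: 32.78
eef_pos: [0.4848, 0.2305, 0.1338]
eef_rot: [3.125, -0.298, -0.004]
force: [0.3, -0.4, 0.3]
finger_gap: 0.0498
gripper_force: 0.0
```

```bash
python3 - <<'E'
from h import *
go(.4874,.2312,.0385,-11.1)
E
```

```text
pos [0.4848 0.2305 0.1338] yaw -10.89 shift [ 2.7 -1.3 95.3] turn 0.21 t 32.78 tilt [-0.003 -0.002 -1.   ] gap 0.0498
```

The reel is within about 2 mm of the spot. Next the flux bottle.

>>> arm_command([
  [[1, -0.5, 25], 0.1],
  [[0, 0, 30], 0],
  [[0, 0, 25], 0],
  [[0, 0, 12], 0],
  [[0, 0, 0], 0],
  [[0, 0, 0], 0],
  [[0, 0, 0], 0],
])

```text
time_s: 33.37
eef_pos: [0.487, 0.2313, 0.0437]
eef_rot: [3.126, -0.31, -0.0]
force: [0.2, -0.4, -0.6]
finger_gap: 0.0501
gripper_force: 0.0
```

```bash
python3 - <<'E'
from h import *
go(.4874,.2312,.038,-11.1)
E
```

```text
pos [0.487  0.2313 0.0437] yaw -11.31 shift [ 0.4 -0.   5.7] turn -0.21 t 33.37 tilt [-0. -0. -1.] gap 0.0501
```

>>> arm_command([
  [[0, 0, 4], 0],
  [[0, 0, 0], 0],
  [[0, 0, 0], 0],
  [[0, 0, 0], 0],
  [[0, 0, 0], 0],
  [[0, 0, 0], 0],
  [[0, 0, 0], 0],
  [[0, 0, 0], 0],
  [[0, 0, 0], 0],
], hand=16, grip_force=25)

```text
time_s: 34.12
eef_pos: [0.4873, 0.2314, 0.04]
eef_rot: [-3.126, 0.31, -0.001]
force: [0.2, 0.1, 6.4]
finger_gap: 0.025
gripper_force: 25.1
```

>>> arm_command([
  [[0, 0, -15], 0],
  [[0, 0, -30], 0],
  [[0, 0, -30], 0],
  [[0, 0, -30], 0],
  [[3, 12, 0], 0],
  [[6, 28, 0], 0],
  [[6, 34, 0], 0],
  [[6, 34, 0], 0],
  [[6, 34, 0], 0],
  [[6, 34, 0], 0],
  [[3, 24, 0], 0],
  [[0, 0, 0], 0],
])

```text
time_s: 35.12
eef_pos: [0.4822, 0.0219, 0.1444]
eef_rot: [3.123, -0.321, -0.001]
force: [-0.3, 0.2, -0.8]
finger_gap: 0.0245
gripper_force: 24.7
```

>>> arm_command([
  [[0, 0, 0], 0],
  [[0, 0, 0], 0],
  [[0, 0, 0], 0],
])

```text
time_s: 35.37
eef_pos: [0.4831, 0.0294, 0.1445]
eef_rot: [-3.126, 0.306, 0.0]
force: [-0.3, -0.2, -0.7]
finger_gap: 0.0249
gripper_force: 24.7
```

```bash
python3 - <<'E'
from h import *
go(.4835,.0205,.044,-10.87)
E
```

```text
pos [0.4831 0.0294 0.1445] yaw -11.2 shift [  2.2   8.7 100.4] turn -0.33 t 35.37 tilt [-0.  0. -1.] gap 0.0249
```

>>> arm_command([
  [[2.2, 8.7, 0], -0.2],
  [[0, 0, 20], 0],
  [[0, 0, 28], 0],
  [[0, 0, 28], 0],
  [[0, 0, 15], 0],
  [[0, 0, 0], 0],
  [[0, 0, 0], 0],
  [[0, 0, 0], 0],
])

```text
time_s: 36.03
eef_pos: [0.4842, 0.0193, 0.0544]
eef_rot: [-3.127, 0.303, -0.002]
force: [-0.1, -0.8, -0.8]
finger_gap: 0.0247
gripper_force: 24.7
```

```bash
python3 - <<'E'
from h import *
go(.4836,.0204,.047,-10.87)
E
```

```text
pos [0.4842 0.0193 0.0544] yaw -11.08 shift [-0.8 -1.   7.4] turn -0.21 t 36.03 tilt [ 0.001  0.    -1.   ] gap 0.0247
```

>>> arm_command([
  [[-0.8, -1, 3], 0],
  [[0, 0, 2], 0],
  [[0, 0, 1], 0],
  [[0, 0, 0.7], 0],
  [[0, 0, 0], 0],
  [[0, 0, 0], 0],
  [[0, 0, 0], 0],
])

```text
time_s: 36.62
eef_pos: [0.483, 0.0203, 0.047]
eef_rot: [-3.127, 0.304, -0.0]
force: [-0.1, 1.0, 0.5]
finger_gap: 0.0248
gripper_force: 24.8
```

>>> arm_command([
  [[0, 0, 0.7], 0],
  [[0, 0, 0.5], 0],
  [[0, 0, 0], 0],
  [[0, 0, 0], 0],
])

```text
time_s: 36.95
eef_pos: [0.4835, 0.0203, 0.0468]
eef_rot: [-3.126, 0.304, -0.002]
force: [-3.5, -0.1, 18.0]
finger_gap: 0.0252
gripper_force: 26.3
```

>>> arm_command([
  [[0, 0, -0.7], 0],
  [[0, 0, 0], 0],
  [[0, 0, 0], 0],
  [[0, 0, 0], 0],
  [[0, 0, 0], 0],
  [[0, 0, -20], 0],
  [[0, 0, -35], 0],
  [[0, 0, -35], 0],
  [[0, 0, -30], 0],
  [[0, 0, 0], 0],
  [[0, 0, 0], 0],
], hand=50)

```text
time_s: 37.87
eef_pos: [0.4841, 0.0205, 0.1679]
eef_rot: [-3.126, 0.304, -0.006]
force: [0.1, 0.5, -0.6]
finger_gap: 0.0504
gripper_force: 0.0
```

```bash
python3 - <<'E'
from h import *
go(.4291,.2433,.165,-11.02)
E
```

```text
pos [0.4841 0.0205 0.1679] yaw -11.11 shift [ -96.9 -208.1    2.9] turn -0.09 t 37.87 tilt [ 0.004  0.001 -1.   ] gap 0.0504
```

>>> arm_command([
  [[-8, -18, 0], 0],
  [[-15, -32, 0], 0],
  [[-15, -32, 0], 0],
  [[-15, -32, 0], 0],
  [[-15, -32, 0], 0],
  [[-15, -32, 0], 0],
  [[-10, -22, 0], 0],
  [[-3.9, -8.1, 0], 0],
  [[0, 0, 0], 0],
  [[0, 0, 0], 0],
  [[0, 0, 0], 0],
], hand=60)

```text
time_s: 38.78
eef_pos: [0.4282, 0.2411, 0.1657]
eef_rot: [3.125, -0.307, -0.001]
force: [-0.6, 0.3, 0.2]
finger_gap: 0.0601
gripper_force: 0.0
```

```bash
python3 - <<'E'
from h import *
go(.4291,.2433,.045,-11.02)
E
```

```text
pos [0.4282 0.2411 0.1657] yaw -11.23 shift [  0.5  -2.6 120.7] turn -0.21 t 38.78 tilt [-0.001 -0.002 -1.   ] gap 0.0601
```

>>> arm_command([
  [[0.3, -1.5, 20], -0.1],
  [[0, 0, 30], 0],
  [[0, 0, 30], 0],
  [[0, 0, 25], 0],
  [[0, 0, 12], 0],
  [[0, 0, 0], 0],
  [[0, 0, 0], 0],
  [[0, 0, 0], 0],
])

```text
time_s: 39.45
eef_pos: [0.4295, 0.2439, 0.0502]
eef_rot: [-3.126, 0.304, -0.002]
force: [-0.1, 0.7, 0.2]
finger_gap: 0.0599
gripper_force: 0.0
```

```bash
python3 - <<'E'
from h import *
go(.4291,.2433,.045,-11.02)
E
```

```text
pos [0.4295 0.2439 0.0502] yaw -11.1 shift [-0.2  0.7  5.2] turn -0.08 t 39.45 tilt [ 0.001  0.    -1.   ] gap 0.0599
```

>>> arm_command([
  [[0, 0.5, 4], 0],
  [[0, 0, 0], 0],
  [[0, 0, 0], 0],
  [[0, 0, 0], 0],
  [[0, 0, 0], 0],
  [[0, 0, 0], 0],
  [[0, 0, 0], 0],
  [[0, 0, 0], 0],
  [[0, 0, 0], 0],
], hand=25, grip_force=30)

```text
time_s: 40.2
eef_pos: [0.4289, 0.2441, 0.046]
eef_rot: [-3.127, 0.301, -0.001]
force: [0.1, -1.4, 7.0]
finger_gap: 0.0333
gripper_force: 30.1
```

>>> arm_command([
  [[0, 0, -15], 0],
  [[0, 0, -35], 0],
  [[0, 0, -35], 0],
  [[0, 0, -35], 0],
  [[8, 14, 0], 0],
  [[18, 32, 0], 0],
  [[18, 32, 0], 0],
  [[18, 32, 0], 0],
  [[18, 32, 0], 0],
  [[18, 32, 0], 0],
  [[18, 32, 0], 0],
  [[18, 32, 0], 0],
])

```text
time_s: 41.2
eef_pos: [0.5146, -0.0167, 0.1655]
eef_rot: [-3.127, 0.301, -0.0]
force: [0.8, 0.1, -1.0]
finger_gap: 0.033
gripper_force: 30.1
```

>>> arm_command([
  [[11, 17, 0], 0],
  [[4, 6, 0], 0],
  [[0, 0, 0], 0],
  [[0, 0, 0], 0],
  [[0, 0, 0], 0],
])

```text
time_s: 41.62
eef_pos: [0.5244, -0.0386, 0.1652]
eef_rot: [-3.127, 0.298, 0.001]
force: [1.0, 0.3, -0.8]
finger_gap: 0.0332
gripper_force: 30.1
```

```bash
python3 - <<'E'
from h import *
go(.5283,-.0493,.06,-10.87)
c=get_calibration('wrist');im=camera('wrist')[200:384,130:380,::-1]
cv2.imwrite('pics/c12.png',cv2.resize(im,(750,552)))
E
```

```text
pos [ 0.5244 -0.0386  0.1652] yaw -10.88 shift [  5.9   9.8 105.2] turn -0.01 t 41.62 tilt [-0.001  0.001 -1.   ] gap 0.0332
```

View pics/c12.png

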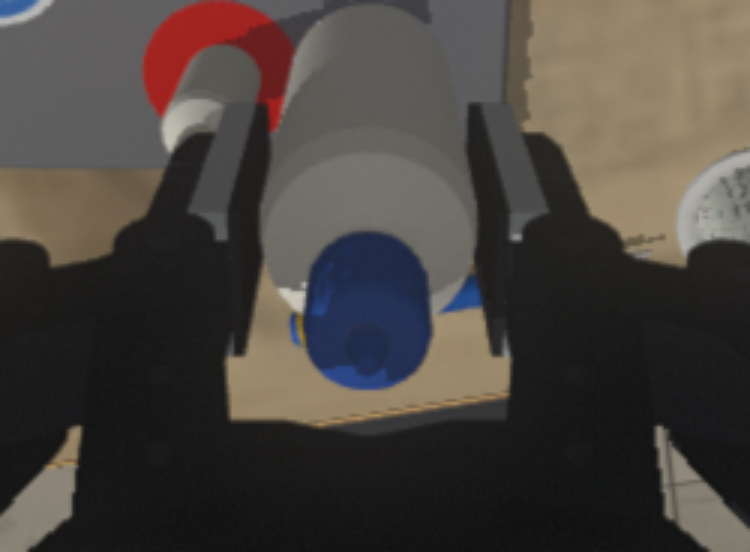

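```bash
python3 - <<'E'
from h import *
c=get_calibration('wrist');s=ctrl.state();M=R.from_rotvec(s['eef_rot']).as_matrix()
f=lambda v,dz,u=368:(M.T@(px2w(c,130+u/3,200+v/3,s['eef_pos'][2]+dz)-s['eef_pos'])*1000).round(1)
print('cap ctr',f(328,.049),'cap front edge',f(389,.049),'widths',f(325,.049,305),f(325,.049,431))
for v in (228,238): print('body/shoulder',f(v,.034,260),f(v,.034,475))
print('shoulder front',f(318,.034),'back',f(152,.034))
E
```

```text
cap ctr [  0.8  -0.2 -49. ] cap front edge [ -8.2  -0.2 -49. ] widths [  1.2  -7.9 -49. ] [  1.2   7.4 -49. ]
body/shoulder [  5.2 -14.9 -34. ] [  5.2  14.3 -34. ]
body/shoulder [  3.7 -14.9 -34. ] [  3.7  14.4 -34. ]
shoulder front [ -9.1  -0.2 -34. ] back [ 16.7  -0.2 -34. ]
```

>>> arm_command([
  [[5, 10, 0], 0],
  [[0, 0, 20], 0],
  [[0, 0, 30], 0],
  [[0, 0, 30], 0],
  [[0, 0, 22], 0],
  [[0, 0, 4], 0],
  [[0, 0, 0], 0],
  [[0, 0, 0], 0],
  [[0, 0, 0], 0],
])

```text
time_s: 42.42
eef_pos: [0.5291, -0.0514, 0.0609]
eef_rot: [-3.127, 0.301, -0.004]
force: [-0.0, -0.0, -0.2]
finger_gap: 0.0332
gripper_force: 30.1
```

```bash
python3 - <<'E'
from h import *
go(.5275,-.0494,.053,-10.87)
E
```

```text
pos [ 0.5291 -0.0514  0.0609] yaw -11.0 shift [-1.9 -1.7  7.9] turn -0.13 t 42.42 tilt [ 0.002 -0.    -1.   ] gap 0.0332
```

>>> arm_command([
  [[-1.8, -1.7, 3], 0],
  [[0, 0, 2], 0],
  [[0, 0, 1], 0],
  [[0, 0, 1], 0],
  [[0, 0, 0.7], 0],
  [[0, 0, 0], 0],
  [[0, 0, 0], 0],
  [[0, 0, 0], 0],
])

```text
time_s: 43.08
eef_pos: [0.5268, -0.0493, 0.053]
eef_rot: [-3.127, 0.301, -0.002]
force: [-3.9, 0.2, 15.7]
finger_gap: 0.033
gripper_force: 31.7
```

Contact. I'll release, rise and back off toward the front for a final look.

>>> arm_command([
  [[0, 0, -0.4], 0],
  [[0, 0, 0], 0],
  [[0, 0, 0], 0],
  [[0, 0, 0], 0],
  [[0, 0, 0], 0],
  [[0, 0, -25], 0],
  [[0, 0, -35], 0],
  [[0, 0, -35], 0],
  [[0, 0, -35], 0],
  [[0, 0, -35], 0],
  [[0, 0, -35], 0],
  [[0, 0, -25], 0],
], hand=60)

```text
time_s: 44.08
eef_pos: [0.5269, -0.0495, 0.2803]
eef_rot: [-3.127, 0.302, -0.004]
force: [1.2, 0.2, 0.2]
finger_gap: 0.0601
gripper_force: 0.0
```

>>> arm_command([
  [[0, -20, 0], 0],
  [[0, -25, 0], 0],
  [[0, 0, 0], 0],
  [[0, 0, 0], 0],
  [[0, 0, 0], 0],
  [[0, 0, 0], 0],
])

```text
time_s: 44.58
eef_pos: [0.5347, -0.0062, 0.2768]
eef_rot: [3.126, -0.303, -0.001]
force: [0.0, -0.4, 0.0]
finger_gap: 0.0601
gripper_force: 0.0
```

```bash
python3 - <<'E'
from h import *
go(0.5,0,.3,-11)
im,c=snap('wrist','wf.png')
import pickle;pickle.dump(c,open('wf.pkl','wb'))
cv2.imwrite('pics/wfb.png',cv2.resize(im[60:300,140:500,::-1],(792,528),interpolation=cv2.INTER_CUBIC))
E
```

```text
pos [ 0.5347 -0.0062  0.2768] yaw -11.08 shift [-35.3   0.6 -23.2] turn -0.08 t 44.58 tilt [-0.001 -0.001 -1.   ] gap 0.0601
```

View pics/wfb.png

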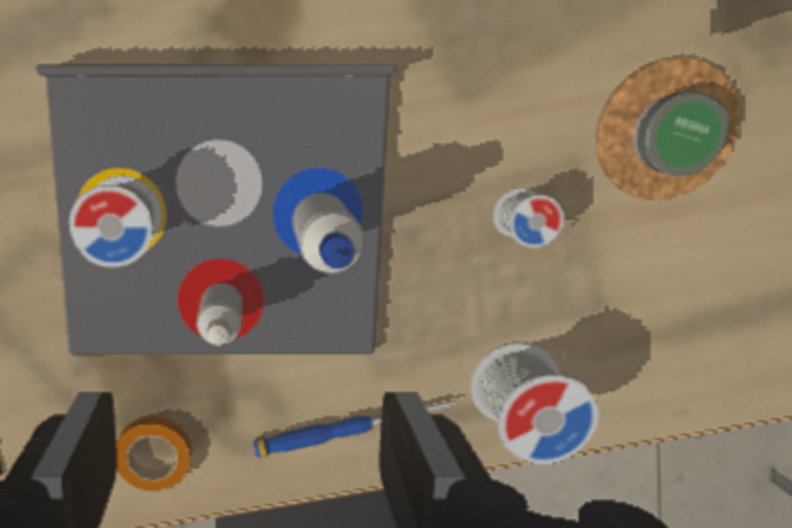

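Everything is upright. Tops (crop px): reel (111,227), flux bottle (220,332), alcohol bottle (338,250). Spots: red (220,301), blue (318,210). Tin top (687,131), coaster (669,127). Comparing positions.

```bash
python3 - <<'E'
from h import *
import pickle
c=pickle.load(open('wf.pkl','rb'))
P=lambda u,v,z:px2w(c,140+u/2.2,60+v/2.2,z)[:2].round(4)
print('tin',P(687,133,.022),'coaster',P(669,127,.005))
red=P(220.5,301,.01);blue=P(318,211,.01)
print('red',red,'flux',P(220,333,.072));print('blue',blue,'alc',P(338,251,.102));print('white',P(219,183,.01),'reel',P(111,226,.052), 'yel~',P(122,211,.01))
E
```

```text
tin [ 0.5336 -0.2645] coaster [ 0.5361 -0.2644]
red [0.4824 0.0211] flux [0.4833 0.019 ]
blue [ 0.5275 -0.0493] alc [ 0.5243 -0.049 ]
white [0.556  0.0067] reel [0.5496 0.0675] yel~ [0.5507 0.0685]
```

All are within about 3 mm of their targets. Handing in.

```bash
python3 -c "
from h import *
print(ticket.sign_off())"
```

```text
the job is handed in; nothing more can be done
None
```

The job is handed in at about 45 s of robot time: the tin is on the middle of the coaster, and the reel (yellow), flux bottle (red) and alcohol bottle (blue) are back on their spots, all upright and within about 3 mm by the last wrist picture.

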